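Pack out a housing in the slanted fixture

TASK

The housing in the slanted clamping fixture leaves a leaning, tapered gap. Of the three packing wedges, find by trial the one that fills it (a wrong one stands proud or drops well below) and leave it in the gap, midway along, its shoulder flush with the mouth. Leave the other two standing upright on the bench, and do not disturb the tape roll or the blue cutters.

Things in the scene. Friction and masses are not known exactly. Their poses are not given: they have to be found in the camera images.
- fixture: (All sizes in mm.) Grey fixture on the bench, 220 deep, 120 wide. Steel jaw plate on the robot's side; behind it a fixed aluminium housing up to 80 high; the gap is between. Origin on the bench, 72 below the seat; x away from the robot, y left, z up. It holds one of three housings of different length (the others stand at the back), which alone sets the gap's width.
- seat (a point): Middle of the gap's mouth, 72 above the bench. z points out of the gap, leaning 28 deg from vertical towards the robot (a wedge goes in along -z); y runs along the gap (level, 86 long, open ends); x crosses it, away from the robot and up. A flush shoulder lies in its plane z = 0; nothing near the gap rises above that plane. Both faces close in with depth by 10 deg each.
- jaw_edge (a point): Upper edge of the jaw plate's face, at x = -20 in the seat's frame, z = 0; always there. The housing's face is at seat x = +14, +20 or +26 there (gap 34, 40 or 46 wide), so exactly one wedge fits. The fitting one's middle lies at seat x = -3 (thin), 0 (mid) or +3 (thick), its foot at z = -36. A wedge let go just above its seat slides home by itself.
- gap_floor (a point): Middle of the gap's floor, at seat z = -50. A wedge one size too thick stops 17 proud of flush; one size too thin meets nothing until it has dropped 14 below flush, on this floor.
- wedge_thin: Thinnest wedge: aluminium body 36 high, 80 long (y), tapering 10 deg on both sides from 34 thick (x) at its flat shoulder to 21 at the foot; symmetric. On it a steel grip plate, same on all three: 12 thick (x), 56 long (y), 34 high; 70 in all. About 0.2 kg. Origin: centre of the foot, z up through the plate. Starts standing on the bench right of the fixture, long side pointing roughly ahead.
- wedge_mid: Middle wedge: aluminium body 36 high, 80 long (y), tapering 10 deg on both sides from 40 thick (x) at its flat shoulder to 27 at the foot; symmetric. On it a steel grip plate, same on all three: 12 thick (x), 56 long (y), 34 high; 70 in all. About 0.2 kg. Origin: centre of the foot, z up through the plate. Starts standing on the bench right of the fixture, long side pointing roughly ahead.
- wedge_thick: Thickest wedge: aluminium body 36 high, 80 long (y), tapering 10 deg on both sides from 46 thick (x) at its flat shoulder to 33 at the foot; symmetric. On it a steel grip plate, same on all three: 12 thick (x), 56 long (y), 34 high; 70 in all. About 0.2 kg. Origin: centre of the foot, z up through the plate. Starts standing on the bench right of the fixture, long side pointing roughly ahead.
- tape: Roll of black tape, 58 mm across, 19 mm high, lying on the bench behind the wedges. Origin: centre of its underside. Bystander.
- cutters: Blue-handled side cutters, 140 mm long, lying on the bench behind the wedges. Origin: middle of the underside. Bystander.
Not all that is in view belongs to the job. Leave any yellow look-alike of the wedge_thick alone.

How it is judged (in metres and radians):
At the end, for the whole second after the job is handed in: The fitting wedge sits in the gap, its shoulder within 5 mm of flush, within 15 mm of the middle along the gap and its z within 0.12 rad of the seat's; the other two stand upright (within 0.12 rad) on the bench; all at rest (((z of wedge_thin in the frame of seat between -0.041 and -0.031 m and x of wedge_thin in the frame of seat between -0.012 and 0.012 m and y of wedge_thin in the frame of seat between -0.015 and 0.015 m and angle between the z axis of wedge_thin and the z axis of seat, either way round below 0.12 rad and linear speed of each of wedge_thin, wedge_mid, wedge_thick below 0.02 m/s and height (world z) of wedge_mid between -0.006 and 0.008 m and angle between each of wedge_mid, wedge_thick's own z axis and vertical below 0.12 rad and height (world z) of wedge_thick between -0.006 and 0.008 m) or (z of wedge_mid in the frame of seat between -0.041 and -0.031 m and x of wedge_mid in the frame of seat between -0.012 and 0.012 m and y of wedge_mid in the frame of seat between -0.015 and 0.015 m and angle between the z axis of wedge_mid and the z axis of seat, either way round below 0.12 rad and linear speed of each of wedge_mid, wedge_thin, wedge_thick below 0.02 m/s and height (world z) of wedge_thin between -0.006 and 0.008 m and angle between each of wedge_thin, wedge_thick's own z axis and vertical below 0.12 rad and height (world z) of wedge_thick between -0.006 and 0.008 m) or (z of wedge_thick in the frame of seat between -0.041 and -0.031 m and x of wedge_thick in the frame of seat between -0.012 and 0.012 m and y of wedge_thick in the frame of seat between -0.015 and 0.015 m and angle between the z axis of wedge_thick and the z axis of seat, either way round below 0.12 rad and linear speed of each of wedge_thick, wedge_thin, wedge_mid below 0.02 m/s and height (world z) of wedge_thin between -0.006 and 0.008 m and angle between each of wedge_thin, wedge_mid's own z axis and vertical below 0.12 rad and height (world z) of wedge_mid between -0.006 and 0.008 m))); the robot touches nothing.
It fails at once if the tape roll or the cutters are shifted by more than 30 mm (distance of any of tape, cutters from where it was at the start of the episode above 0.03 m).
It also fails if it takes over 69 s, if anything falls off the work surface, if the arm or the gripper's body presses on something with over 40 N, if the wrist force passes 120 N, or if a joint passes its speed limit or range.

ROBOT

A 6-joint arm with a two-finger parallel gripper is mounted at the origin on a cart in front of the work surface, level with it; the furniture and walls round the work are solid. World frame = base frame: x ahead of the robot, y to its left, z up, the work surface at z = 0. Lengths are in m, angles in degrees, forces in N, time in s.
With the tool pointing down it reaches from about 0.3 to 0.75 m from the base axis. Payload 8.5 kg.
Tool frame: the origin (TCP) lies at the very end of the fingers, on their centre line; the grasp point (between the pads) lies 19 mm behind it; z points along the fingers, y is the line along which they close (so a half turn about z gives the same grasp; the last joint's range is limited). The gripper opens to 85 mm and grips with 20 to 120 N. Pads are 22 mm wide; open, the fingers measure 114 mm over their backs; the gripper's body (76 mm by 85 mm) begins 54 mm behind the grasp point. The pads swing forward as they close: fully open they stand 13 mm farther back than shut.
Start: joints at [-84.242, 21.807, 74.336, -0, 83.858, -12.336], TCP at [0.171, -0.523, 0.231] pointing down, gripper open.
Joint ranges: [-178.18, 178.18], [-50.72, 133.34], [12.68, 142.11], [-81.47, 261.47], [9.98, 163.14], [-165.26, 165.26]. Speed limits (degrees/s): [136.94, 136.94, 180, 180, 180, 180].

INTERFACE

Orientations are given as a 3x3 rotation matrix whose columns are the frame's x, y, z axes.
In Python, from rig import observe, cams, ticket gives the robot as it stands.
- The arm moves only by the tool move_arm, never from a script. Its arguments are lists of equal length, an entry for each row: "jaw": the finger opening in cm, from 0 to 8.54; "dp": the shift along the tool's x, y, z in cm, a list of three; "turn": the turn, a rotation vector about the tool's x, y, z in rad, a list of three. In form: {"jaw": [jaw, ...], "dp": [[tx, ty, tz], ...], "turn": [[wx, wy, wz], ...]}. A call has 1 to 12 rows; each row shifts and turns the commanded pose from where the row before left it, along the tool's axes as they then stand; what a row does not reach is not made up. A row lasts 1/12 s, in which the tool goes at most 41.7 mm and 7.16 degrees, less where a joint would pass 70% of its speed; a pose out of reach is approached as far as the arm can. A call is refused whole if a number of a shift passes 4.17 or a number of a turn 0.125, either way. A call with a gripper value outside its range is refused whole. The fingers move at their own pace and stop on an object; "force" is the grip in N (left out, the last holds). Time passes only in rows, so rows that do not move let the fingers close. It gives the time, the measured TCP pose, the force, the opening and the grip force at its end, in the units of the state.
- observe(): the state, without advancing time (a new reading comes with each control period).
- cams.get_image(name): name is "side" or "top" or "wrist"; returns (picture, depth): 400x640x3 uint8, red, green, blue; 400x640 float32, m along the optical axis (not along the pixel's ray), 0 where there is no reading.
- cams.calibration(name): a dict with "vertical_fov" (degrees; the focal length in pixels is half the picture's height over the tangent of half this angle, whatever the lens; pixels are square), "cx", "cy" (the principal point, pixels), "view" (4x4, takes a point from world to camera coordinates); the wrist camera has in their place "tool_from_camera" (4x4, takes a point from camera to tool coordinates, whose origin is the TCP and whose axes are the flange's). Camera axes: x right, y up, looking along -z (the intrinsics and any distortion apply to the point x, -y, -z); pixel columns grow to the right and rows downward; lengths in m; the calibration is good to about 2 mm. A picture is of the moment at which its call begins: read the wrist's pose just before it. calibration takes no time and is no camera call.
- ticket.close_job(): hands the job in; it is judged then, once.
Trained networks look in the newest picture that a camera, given by its name, has taken for a name from the list of things; names that differ only in an ending like _2 or _b are one class to them, and where a whole thing is asked for, a point or a joint stands for the part that bears it (a point fixed in the world has none). Each returns a list of dicts, best first, with "p" (0 to 1); they miss things now and then, are a little off and sometimes report something else, mostly with a low value. They report only what shows in the picture. A call takes as long as a camera call. They do not tell look-alikes from the thing itself.
- cams.spot_in(camera, query): "box" ([centre column, centre row, width, height] as shares, 0 to 1, of the picture: columns of its width, rows of its height, round what is visible of it).
- cams.outline_of(camera, query): "mask" (400x640 bool, what is visible of it) and "box" ([centre column, centre row, width, height] as shares, 0 to 1, of the picture: columns of its width, rows of its height, round what is visible of it).
- cams.mark_of(camera, query): "location" ([column, row] as shares, 0 to 1, of the picture: columns of its width, rows of its height: a listed point, or the origin of a listed thing).
The state is a dict: "time_s": time; "q": joint angles; "qvel": joint speeds; "joint_efforts": joint torques, N m; "position": TCP position; "tool_rot": TCP orientation; "ft_force": force on the tool from outside, world axes, zero at the start; "wrist_torque": the same for the moment, N m; "grip_width": finger opening in m; "gripper_force": force on a finger pad.
Only numpy, scipy, OpenCV 4.12 (cv2) and the standard library are available. Lean on these libraries where they do the work, as an engineer would, in place of code of your own. Each camera call takes 0.05 s, during which the arm holds its last target. There are 200 camera calls.

## Working session

There is one attempt and no reset: what is moved stays moved. The work goes in short steps, Python scripts to look and compute and a tool call to move; the robot and the scene stay as the last step left them, time stands still between calls to the robot, and variables do not carry over. Pictures are saved under pics/ and viewed, at most 10 in all, crops included, and the job is handed in when it is done.

Besides the shell and the picture viewer there is one more tool, called after ">>>" as a command line: name --argument value ..., lists and objects as JSON in quotes. move_arm: Moves the arm, as the interface text tells. Its arguments: {"type":"object","properties":{"jaw":{"type":"array","items":{"type":"number"}},"dp":{"type":"array","items":{"type":"array","items":{"type":"number"}}},"turn":{"type":"array","items":{"type":"array","items":{"type":"number"}}},"force":{"type":"number"}},"required":["jaw","dp","turn"]}

```bash
mkdir -p pics; ls; python3 - <<'E'
from rig import observe,cams
import cv2,numpy as np
s=observe();print(s['time_s'],s['position'],s['tool_rot'])
ims=[]
for n in("side","top"):
    im,d=cams.get_image(n);np.savez(f"pics/{n}0.npz",im=im,d=d);cv2.imwrite(f"pics/{n}0.png",im[:,:,::-1])
    c=cams.calibration(n);print(n,c)
    for q in("wedge_thin","wedge_mid","wedge_thick","tape","cutters","seat","jaw_edge","fixture"):
        r=cams.mark_of(n,q);print(q,[(round(x['location'][0]*640),round(x['location'][1]*400),round(x['p'],2)) for x in r[:4]])
E
```

```text
pics
0.0 [ 0.17079891 -0.52249101  0.23070396] [[ 9.50548800e-01  3.10575207e-01 -1.40749905e-04]
 [ 3.10575062e-01 -9.50547681e-01  1.49580098e-03]
 [ 3.30769203e-04 -1.46554524e-03 -9.99998871e-01]]
side {'vertical_fov': 48.16486973401732, 'cx': 321.81517590986664, 'cy': 204.2430462261015, 'view': array([[-0.93156722, -0.36354553,  0.00414338,  0.45914837],
       [ 0.23371727, -0.59008136,  0.77277437, -0.2642685 ],
       [-0.27849373,  0.72085965,  0.63466732, -0.78074722],
       [ 0.        ,  0.        ,  0.        ,  1.        ]])}
wedge_thin [(353, 198, 0.86)]
wedge_mid [(337, 228, 0.65)]
wedge_thick [(280, 299, 0.74), (401, 174, 0.64), (357, 169, 0.6)]
tape [(300, 184, 0.75)]
cutters [(267, 212, 0.61)]
seat [(279, 277, 0.61)]
jaw_edge [(287, 284, 0.81)]
fixture [(283, 298, 0.81), (339, 229, 0.37)]
top {'vertical_fov': 48.204941391400894, 'cx': 318.8414452545806, 'cy': 199.42345620933395, 'view': array([[-0.02118053, -0.99965189,  0.01573147, -0.12395469],
       [ 0.9933477 , -0.01926032,  0.11353139, -0.58235888],
       [-0.11318888,  0.01803148,  0.99340986, -0.99005516],
       [ 0.        ,  0.        ,  0.        ,  1.        ]])}
wedge_thin [(372, 229, 0.9)]
wedge_mid [(329, 229, 0.97)]
wedge_thick [(423, 212, 0.89), (439, 264, 0.71)]
tape [(373, 161, 0.55)]
cutters [(321, 155, 0.71)]
seat [(216, 214, 0.77)]
jaw_edge [(215, 224, 0.88), (375, 163, 0.43)]
fixture [(223, 215, 0.7)]
```

View pics/top0.png

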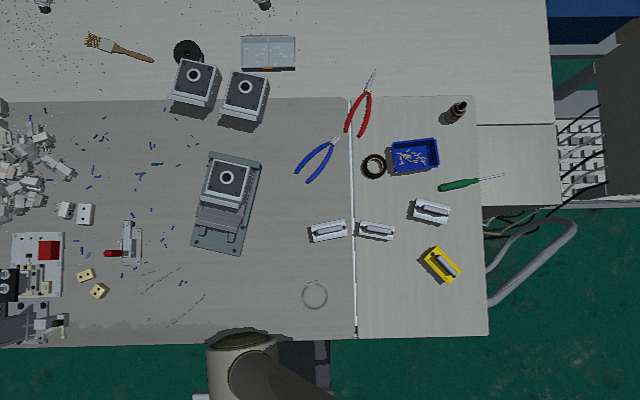

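View pics/side0.png

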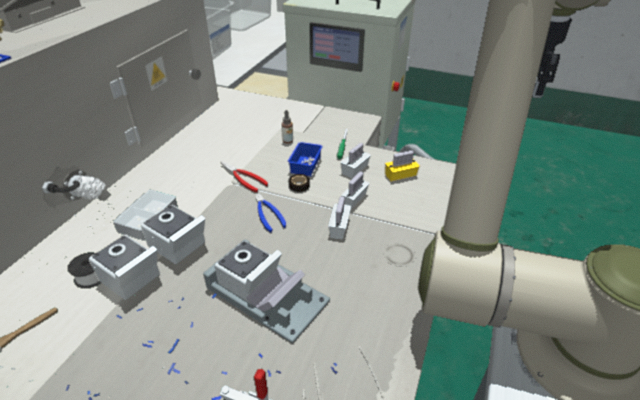

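The top view shows wedge candidates at (329,230), (376,230) and (431,211), plus the yellow look-alike at (441,265), which I leave alone. The fixture is at (222,203), with blue cutters at (317,160) and tape at (373,165). Next I measure from depth.

```bash
cat > h.py <<'E'
import numpy as np,cv2
from rig import observe,cams
def world(n,d,s=None):
    c=cams.calibration(n);f=200/np.tan(np.radians(c['vertical_fov']/2))
    cx=c.get('cx',320);cy=c.get('cy',200)
    v,u=np.mgrid[0:400,0:640]
    P=np.stack([(u-cx)/f*d,-(v-cy)/f*d,-d],-1)
    if 'view' in c: T=np.linalg.inv(c['view'])
    else:
        A=np.eye(4);A[:3,:3]=s['tool_rot'];A[:3,3]=s['position'];T=A@c['tool_from_camera']
    return P@T[:3,:3].T+T[:3,3]
def rect(P):
    (c,wh,a)=cv2.minAreaRect((P[:,:2]*1000).astype(np.float32));
    b=cv2.boxPoints((c,wh,a));e=[b[1]-b[0],b[2]-b[1]];l=max(e,key=np.linalg.norm)
    return np.round(c,1),np.round(sorted(wh),1),round(np.degrees(np.arctan2(l[1],l[0]))%180,1)
E
python3 - <<'E'
from h import *
print(cams.calibration("wrist"))
z=np.load("pics/top0.npz");d=z['d'];W=world("top",d)
for n,(u,v) in dict(mid=(329,230),thin=(376,230),thick=(431,211)).items():
    R=W[v-24:v+24,u-24:u+24].reshape(-1,3)
    for lo,hi in((.06,.08),(.03,.042),(-.01,.005)):
        m=R[(R[:,2]>lo)&(R[:,2]<hi)]
        print(n,lo,len(m),np.median(m[:,2]) if len(m) else 0,*(rect(m) if len(m)>3 and hi>.01 else ()))
print("fixture");
for u,v in ((230,170),(225,205),(222,212),(218,222),(215,232),(212,245)):print(u,v,W[v,u].round(3))
F=W[145:260,185:265].reshape(-1,3)
for lo,hi in((.01,.02),(.075,.086),(.05,.075)):
    m=F[(F[:,2]>lo)&(F[:,2]<hi)];print(lo,len(m),rect(m))
E
```

```text
{'vertical_fov': 60.68735031429022, 'cx': 317.08746073837386, 'cy': 200.63992714996846, 'tool_from_camera': array([[ 1.90801776e-04,  9.45345686e-01,  3.26069773e-01,
         8.41764595e-02],
       [ 9.99999885e-01, -3.67766703e-05, -4.78532820e-04,
         6.67036464e-04],
       [-4.40387176e-04,  3.26069826e-01, -9.45345585e-01,
        -1.43212066e-01],
       [ 0.00000000e+00,  0.00000000e+00,  0.00000000e+00,
         1.00000000e+00]])}
mid 0.06 142 0.06998362490041105 [ 509.2 -156.2] [12.1 55.1] 100.1
mid 0.03 455 0.036184866087696 [ 509.4 -156.3] [38.9 79.9] 100.1
mid -0.01 1674 0.00017433310415326808
thin 0.06 141 0.07005916588775951 [ 507.1 -263.8] [12.1 54.2] 78.5
thin 0.03 356 0.03640447266681324 [ 507.1 -264.5] [33.  80.1] 78.2
thin -0.01 1757 -2.4826692073487422e-05
thick 0.06 147 0.07015103098278486 [ 547.9 -391.7] [12.2 56. ] 74.3
thick 0.03 508 0.03624219976030507 [ 548.4 -391.7] [46.3 81.1] 73.5
thick -0.01 1493 0.0002843064495003933
fixture
230 170 [0.645 0.06  0.072]
225 205 [0.566 0.069 0.086]
222 212 [0.556 0.087 0.026]
218 222 [0.531 0.09  0.056]
215 232 [0.511 0.106 0.012]
212 245 [0.481 0.112 0.012]
0.01 764 (array([574.5,  82.3]), array([121.4, 219.2]), np.float32(166.0))
0.075 329 (array([612.7,  72.1]), array([85.5, 92.6]), np.float32(166.0))
0.05 1714 (array([597. ,  76.1]), array([ 94.6, 163.6]), np.float32(165.9))
```

```bash
python3 - <<'E'
from h import *
a=np.radians(-14);ex=np.array([np.cos(a),np.sin(a)]);ey=np.array([-ex[1],ex[0]])
o=np.array([.5745,.0823])
for n in("top","side"):
    d=np.load(f"pics/{n}0.npz")['d'];W=world(n,d).reshape(-1,3);W=W[d.ravel()>0]
    x=(W[:,:2]-o)@ex;y=(W[:,:2]-o)@ey
    m=(abs(y)<.03)&(abs(x)<.125);x=x[m];z=W[m,2];o_=np.argsort(x)
    print(n)
    for lo in np.arange(-.1,.03,.003):
        k=(x>=lo)&(x<lo+.003)
        if k.any():print(round(lo*1e3),k.sum(),np.percentile(z[k]*1e3,[5,50,95]).round())
    if n=="top":
        k=(W[:,2]>.03)&(abs((W[:,:2]-o)@ex)<.05)&(abs((W[:,:2]-o)@ey)<.08)
        xx=((W[:,:2]-o)@ex)[k];yy=((W[:,:2]-o)@ey)[k]
        for lo in range(-50,30,10):
            q=(xx>lo/1e3)&(xx<lo/1e3+.01)
            if q.any():print('y',lo,yy[q].min(),yy[q].max())
E
```

```text
top
-100 34 [ 9. 11. 14.]
-97 35 [ 9. 11. 15.]
-94 33 [ 8. 10. 13.]
-91 34 [ 8. 11. 13.]
-88 34 [ 8. 10. 14.]
-85 32 [ 8. 10. 13.]
-82 34 [ 9. 11. 27.]
-79 34 [ 8. 12. 36.]
-76 35 [ 8. 12. 36.]
-73 33 [ 7. 11. 36.]
-70 36 [ 9. 11. 37.]
-67 33 [ 8. 11. 35.]
-64 35 [ 8. 11. 35.]
-61 36 [ 8. 11. 56.]
-58 37 [54. 56. 62.]
-55 37 [56. 59. 62.]
-52 38 [58. 61. 63.]
-49 36 [58. 62. 65.]
-46 35 [56. 59. 62.]
-43 35 [52. 54. 58.]
-40 35 [48. 51. 53.]
-37 35 [43. 47. 51.]
-34 34 [40. 43. 47.]
-31 33 [36. 39. 44.]
-28 35 [32. 36. 39.]
-25 31 [30. 32. 36.]
-22 32 [24. 28. 32.]
-19 31 [21. 24. 26.]
-16 35 [22. 25. 29.]
-13 34 [23. 26. 28.]
-10 32 [23. 27. 30.]
-7 75 [27. 80. 87.]
-4 39 [83. 86. 89.]
-1 38 [85. 87. 90.]
2 37 [85. 87. 90.]
5 30 [76. 81. 85.]
8 29 [67. 71. 77.]
11 37 [63. 66. 68.]
14 37 [64. 67. 70.]
17 39 [63. 66. 69.]
20 40 [66. 71. 74.]
23 37 [69. 72. 74.]
26 36 [70. 72. 76.]
29 37 [69. 72. 75.]
y -50 -0.04771330138098185 0.046363577607510156
y -40 -0.04733629236229188 0.04567808668325871
y -30 -0.046606832336102674 0.046098349417706255
y -10 -0.04684023307754019 0.04405290634872
[... 335 characters left out ...]
-73 45 [ 8. 11. 34.]
-70 44 [ 9. 11. 35.]
-67 40 [ 9. 11. 36.]
-64 44 [ 9. 11. 36.]
-61 43 [ 8. 10. 36.]
-58 75 [ 9. 36. 57.]
-55 95 [ 9. 54. 59.]
-52 106 [ 9. 58. 61.]
-49 92 [10. 60. 63.]
-46 50 [ 9. 13. 62.]
-43 42 [ 9. 14. 58.]
-40 41 [ 8. 10. 54.]
-37 45 [ 9. 12. 50.]
-34 18 [ 8. 10. 17.]
-31 19 [40. 41. 43.]
-28 1 [39. 39. 39.]
-25 18 [32. 34. 35.]
-22 2 [31. 31. 32.]
-19 15 [25. 26. 27.]
-16 31 [22. 24. 25.]
-13 40 [21. 24. 27.]
-10 58 [23. 26. 28.]
-7 70 [25. 29. 85.]
-4 142 [27. 75. 86.]
-1 141 [29. 67. 87.]
2 133 [30. 57. 88.]
5 102 [32. 40. 87.]
8 57 [32. 36. 43.]
11 18 [32. 34. 36.]
17 2 [68. 68. 69.]
20 42 [66. 68. 71.]
23 61 [63. 70. 72.]
26 41 [70. 71. 75.]
29 36 [68. 71. 74.]
```

Measured against the stated sizes:
- **Wedges:** shoulders are about 39, 33 and 46 mm wide, so the named wedges match the sizes given.
- **Gap:** jaw edge at fixture x ≈ -47.5 mm and housing edge at ≈ -6.5 mm, which is 41/cos28 ≈ 46 mm. The thick wedge should fit.
- **Candidates for wedge_thick:** aluminium at (431,211) against yellow at (441,265). I choose the aluminium one.

Now I move above it.

>>> move_arm --jaw '[5, 5, 5, 5, 5, 5, 5, 5, 5, 5, 5, 5]' --dp '[[2, 0, 0], [3, 0, 0], [3.5, 0, 0], [3.5, 0, 0], [3.5, 0, 0], [3.5, 0, 0], [3.5, 0, 0], [3.5, 0, 0], [3.5, 0, 0], [3.5, 0, 0], [3, 0, 0], [2, -0.7, 0]]' --turn '[[0, 0, 0], [0, 0, 0], [0, 0, 0], [0, 0, 0], [0, 0, 0], [0, 0, 0], [0, 0, 0], [0, 0, 0], [0, 0, 0], [0, 0, 0], [0, 0, 0], [0, 0, 0]]'

```text
time_s: 1.9
position: [0.5323, -0.3972, 0.2306]
tool_rot: [[0.95, 0.312, 0.0], [0.312, -0.95, 0.0], [0.0, -0.0, -1.0]]
ft_force: [-0.3, -0.9, 0.0]
grip_width: 0.05
gripper_force: 0.0
```

>>> move_arm --jaw '[5, 5, 5, 5, 5, 5, 5, 5, 5, 5, 5, 5]' --dp '[[0, 0, 0], [0, 0, 0], [0, 0, 0], [0, 0, 0], [0, 0, 0], [0, 0, 0], [0, 0, 0], [0, 0, 0], [0, 0, 0], [0, 0, 0], [0, 0, 0], [0, 0, 0]]' --turn '[[0, 0, -0.1], [0, 0, -0.1], [0, 0, -0.1], [0, 0, -0.1], [0, 0, -0.1], [0, 0, -0.1], [0, 0, -0.1], [0, 0, -0.1], [0, 0, -0.1], [0, 0, -0.08], [0, 0, 0], [0, 0, 0]]'

```text
time_s: 2.9
position: [0.5299, -0.3981, 0.2312]
tool_rot: [[0.274, 0.962, -0.0], [0.962, -0.274, 0.0], [0.0, -0.0, -1.0]]
ft_force: [-0.4, -0.2, 0.7]
grip_width: 0.05
gripper_force: 0.0
```

```bash
python3 - <<'E'
from h import *
s=observe();im,d=cams.get_image("wrist");cv2.imwrite("pics/w1.png",im[:,:,::-1])
print(s['time_s'],s['position'],s['tool_rot'].round(3) if hasattr(s['tool_rot'],'round') else s['tool_rot'],s['ft_force'],s['q'])
W=world("wrist",d,s).reshape(-1,3);W=W[d.ravel()>0]
for lo,hi in((.06,.08),(.03,.042)):
    m=W[(W[:,2]>lo)&(W[:,2]<hi)&(np.hypot(W[:,0]-.548,W[:,1]+.392)<.055)];print(len(m),rect(m))
T=np.array([.548,-.392,0])-s['position'];print(np.array(s['tool_rot']).T@T)
E
```

```text
2.9 [ 0.5298532  -0.39811934  0.23123239] [[ 0.274  0.962 -0.   ]
 [ 0.962 -0.274  0.   ]
 [ 0.    -0.    -1.   ]] [-0.41304424 -0.23265756  0.65183173] [-4.71326274e+01  3.36420861e+01  5.40049909e+01  7.81290201e-04
  9.23603059e+01 -3.12334910e+01]
790 (array([ 549.2, -393. ]), array([12.3, 56. ]), np.float32(73.9))
2617 (array([ 549.3, -393.1]), array([45.1, 80.2]), np.float32(74.6))
[0.01083831 0.01580009 0.23123161]
```

View pics/w1.png

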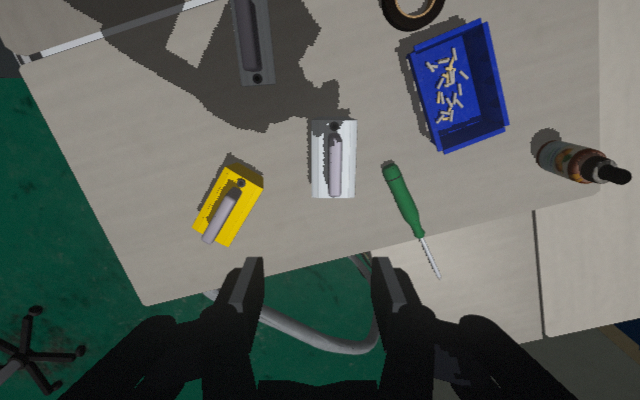

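The crop shows the aluminium thick wedge at (333,158) and the yellow look-alike at (228,210). Its width of 45–46 mm confirms the choice. Descending to grasp.

>>> move_arm --jaw '[5, 5, 5, 5, 5, 5, 5, 5, 5, 5, 5, 5]' --dp '[[0.5, 0.9, 0.9], [0.5, 0.8, 2], [0, 0, 2.5], [0, 0, 2.5], [0, 0, 2.5], [0, 0, 2.5], [0, 0, 2], [0, 0, 1.5], [0, 0, 1.2], [0, 0, 0.8], [0, 0, 0.5], [0, 0, 0]]' --turn '[[0, 0, 0], [0, 0, 0], [0, 0, 0], [0, 0, 0], [0, 0, 0], [0, 0, 0], [0, 0, 0], [0, 0, 0], [0, 0, 0], [0, 0, 0], [0, 0, 0], [0, 0, 0]]' --force 50

```text
time_s: 3.95
position: [0.5489, -0.3929, 0.0415]
tool_rot: [[0.272, 0.962, -0.001], [0.962, -0.272, 0.001], [0.001, -0.001, -1.0]]
ft_force: [-0.6, -0.5, -0.8]
grip_width: 0.0499
gripper_force: 0.0
```

>>> move_arm --jaw '[1, 0.8, 0.8, 0.8, 0.8, 0.8, 0.8, 0.8, 0.8]' --dp '[[0, 0, 0], [0, 0, 0], [0, 0, 0], [0, 0, 0], [0, 0, 0], [0, 0, 0], [0, 0, 0], [0, 0, 0], [0, 0, 0]]' --turn '[[0, 0, 0], [0, 0, 0], [0, 0, 0], [0, 0, 0], [0, 0, 0], [0, 0, 0], [0, 0, 0], [0, 0, 0], [0, 0, 0]]'

```text
time_s: 4.7
position: [0.5491, -0.3934, 0.0432]
tool_rot: [[0.272, 0.962, 0.001], [0.962, -0.272, -0.001], [-0.001, 0.001, -1.0]]
ft_force: [-0.7, 0.4, 6.1]
grip_width: 0.0111
gripper_force: 53.2
```

>>> move_arm --jaw '[0.8, 0.8, 0.8, 0.8, 0.8, 0.8, 0.8, 0.8, 0.8, 0.8, 0.8, 0.8]' --dp '[[0, 0, -0.5], [0, 0, -1], [0, 0, -1.5], [0, 0, -2], [0, 0, -2.5], [0, 0, -2.5], [0, 0, -2.5], [1, -0.35, -2], [2, -0.7, -1], [3, -1.05, -0.5], [3, -1.05, 0], [3, -1.05, 0]]' --turn '[[0, 0, 0], [0, 0, 0], [0, 0, 0], [0, 0, 0], [0, 0, 0], [0, 0, 0], [0, 0, 0], [0, 0, 0], [0, 0, 0], [0, 0, 0], [0, 0, 0], [0, 0, 0]]'

```text
time_s: 5.7
position: [0.5407, -0.2649, 0.2031]
tool_rot: [[0.272, 0.962, 0.001], [0.962, -0.272, -0.0], [-0.0, 0.001, -1.0]]
ft_force: [0.9, 1.1, -2.2]
grip_width: 0.0111
gripper_force: 52.0
```

>>> move_arm --jaw '[0.8, 0.8, 0.8, 0.8, 0.8, 0.8, 0.8, 0.8, 0.8, 0.8, 0.8, 0.8]' --dp '[[3, -1.05, 0], [3, -1.05, 0], [3, -1.05, 0], [3, -1.05, 0], [3, -1.05, 0], [3, -1.05, 0], [3, -1.05, 0], [3, -1.05, 0], [3, -1.05, 0], [3, -1.05, 0], [2.5, -0.9, 0], [1.5, -0.5, 0]]' --turn '[[0, 0, 0], [0, 0, 0], [0, 0, 0], [0, 0, 0], [0, 0, 0], [0, 0, 0], [0, 0, 0], [0, 0, 0], [0, 0, 0], [0, 0, 0], [0, 0, 0], [0, 0, 0]]'

```text
time_s: 6.7
position: [0.5181, 0.096, 0.2029]
tool_rot: [[0.27, 0.963, 0.0], [0.963, -0.27, 0.001], [0.001, -0.0, -1.0]]
ft_force: [0.2, 0.1, -2.1]
grip_width: 0.0111
gripper_force: 52.0
```

>>> move_arm --jaw '[0.8, 0.8, 0.8, 0.8, 0.8, 0.8, 0.8, 0.8, 0.8, 0.8]' --dp '[[0, 0, 0], [0, 0, 0], [0, 0, 0], [0, 0, 0], [0, 0, 0], [0, 0, 0], [0, 0, 0], [0, 0, 0], [0, 0, 0], [0, 0, 0]]' --turn '[[0, 0, -0.031], [-0.07, 0, 0], [-0.07, 0, 0], [-0.07, 0, 0], [-0.07, 0, 0], [-0.07, 0, 0], [-0.07, 0, 0], [-0.069, 0, 0], [0, 0, 0], [0, 0, 0]]'

```text
time_s: 7.53
position: [0.5183, 0.0935, 0.2026]
tool_rot: [[0.241, 0.858, 0.454], [0.97, -0.213, -0.113], [-0.0, 0.468, -0.884]]
ft_force: [0.9, 0.6, -2.1]
grip_width: 0.0109
gripper_force: 52.1
```

```bash
cat >> h.py <<'E'
a=np.radians(-14)
EX=np.array([np.cos(a),np.sin(a),0]);EY=np.array([-EX[1],EX[0],0]);Z=np.array([0,0,1.])
c,s_=np.cos(np.radians(28)),np.sin(np.radians(28))
XS=c*EX+s_*Z;N=-s_*EX+c*Z;SEAT=np.array([.5454,.0896,.072]);RS=np.stack([XS,EY,N],1)
def rep(tgt):
    s=observe();R=np.array(s['tool_rot']);p=s['position']
    print("t",s['time_s'],"TCP in seat mm",(RS.T@(p-SEAT)*1e3).round(1),"tool move cm",(R.T@(SEAT+RS@np.array(tgt)/1e3-p)*100).round(2))
    Rt=np.stack([EY,XS,-N],1);print("turn",cv2.Rodrigues(R.T@Rt)[0].ravel().round(3),"F",np.round(s['ft_force'],1))
    return s
E
python3 - <<'E'
from h import *
rep([3,0,67])
im,d=cams.get_image("side");cv2.imwrite("pics/s1.png",cv2.resize(im[120:360,180:500],None,fx=2,fy=2)[:,:,::-1])
im,d=cams.get_image("wrist");cv2.imwrite("pics/w2.png",im[:,:,::-1]); s=observe()
W=world("wrist",d,s);R=np.array(s['tool_rot']);P=(W-s['position'])@R
m=(d>0)&(abs(P[...,1])<.03)&(abs(P[...,0])<.06)&(P[...,2]>-.04)&(P[...,2]<.06)
# points on shoulder: profile along tool z
q=P[m];h,e=np.histogram(q[:,2],20);print(h,e.round(3))
E
```

```text
t 7.5333 TCP in seat mm [ 37.3  -2.7 128.1] tool move cm [ 0.27 -3.42  6.11]
turn [-0.002 -0.     0.001] F [ 0.9  0.6 -2.1]
[ 745  317 1100 3101  488  418  373  322  185   86  406 5538  214  197
  181  157  150  131  104   99] [-0.04  -0.036 -0.032 -0.028 -0.023 -0.019 -0.015 -0.011 -0.007 -0.003
  0.001  0.005  0.01   0.014  0.018  0.022  0.026  0.03   0.034  0.039
  0.043]
```

View pics/s1.png

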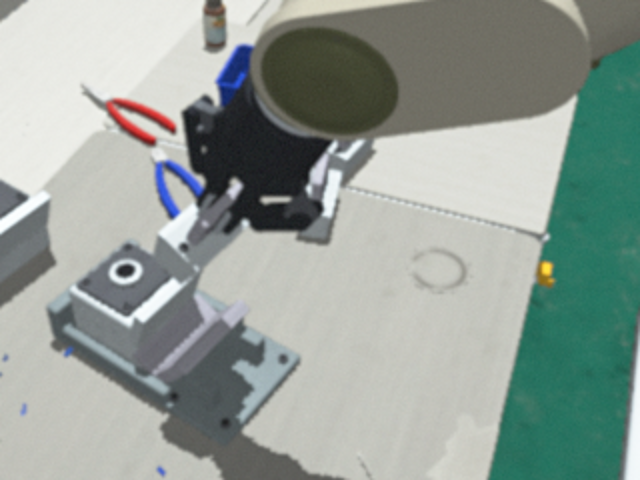

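The side view shows the wedge held tilted above the fixture, with the gap in front of the housing at (165,320). Its shoulder lies about 7 mm beyond the TCP, so the flush TCP height is seat z ≈ +7. Approaching along the axis.

>>> move_arm --jaw '[0.8, 0.8, 0.8, 0.8, 0.8, 0.8, 0.8, 0.8, 0.8, 0.8, 0.8, 0.8]' --dp '[[0.07, -0.9, 0.5], [0.1, -1, 1], [0.1, -1, 1.5], [0, -0.52, 1.6], [0, 0, 1.5], [0, 0, 1], [0, 0, 1], [0, 0, 0.8], [0, 0, 0.7], [0, 0, 0.4], [0, 0, 0.1], [0, 0, 0]]' --turn '[[0, 0, 0], [0, 0, 0], [0, 0, 0], [0, 0, 0], [0, 0, 0], [0, 0, 0], [0, 0, 0], [0, 0, 0], [0, 0, 0], [0, 0, 0], [0, 0, 0], [0, 0, 0]]'

```text
time_s: 8.63
position: [0.5364, 0.0918, 0.0971]
tool_rot: [[0.242, 0.857, 0.456], [0.97, -0.213, -0.114], [-0.0, 0.47, -0.883]]
ft_force: [-0.1, -0.3, -1.8]
grip_width: 0.011
gripper_force: 52.1
```

```bash
python3 - <<'E'
from h import *
s=rep([3,0,15])
im,d=cams.get_image("wrist")
W=world("wrist",d,s)[d>0];Q=(W-SEAT)@RS*1e3
# edges: points near plane z=0 visible beside wedge
m=(abs(Q[:,0])<70)&(abs(Q[:,1])<55)&(Q[:,2]<3)&(Q[:,2]>-30);q=Q[m]
for lo in range(-36,60,4):
    k=(q[:,0]>=lo)&(q[:,0]<lo+4)
    if k.sum()>3: print(lo,k.sum(),np.percentile(q[k,2],[10,50,90]).round(1),q[k,1].min().round(),q[k,1].max().round())
E
```

```text
t 8.6333 TCP in seat mm [ 3.6 -0.1 26.5] tool move cm [ 0.01 -0.06  1.15]
turn [ 0. -0.  0.] F [-0.1 -0.3 -1.8]
-36 79 [-3.3 -2.6 -2. ] -46.0 45.0
-32 1042 [-2.5 -1.7 -0.9] -45.0 46.0
-28 1064 [-2.1 -1.  -0.2] -39.0 47.0
-24 781 [-1.8 -0.4  0.4] -30.0 47.0
-20 274 [-19.2  -7.7  -0.4] 36.0 47.0
-16 145 [-28.1 -21.2  -2.6] 37.0 46.0
-12 64 [-14.4  -5.3   1. ] 40.0 40.0
-8 65 [-14.3  -6.1   1. ] 40.0 41.0
-4 67 [-13.4  -6.    0.9] 40.0 40.0
0 61 [-13.7  -6.1   0.4] 40.0 41.0
4 68 [-12.5  -5.6   1.2] 40.0 41.0
8 67 [-14.   -5.6   1.1] 40.0 41.0
12 65 [-13.7  -5.8   2.1] 40.0 41.0
16 67 [-13.4  -5.4   0.8] 40.0 40.0
20 95 [-28.2 -20.8  -0.2] 37.0 42.0
24 187 [-22.7  -9.2  -0.7] 36.0 43.0
28 640 [-6.8 -0.5  0.3] -27.0 43.0
32 990 [-2.2 -1.  -0.2] -38.0 43.0
36 576 [-2.7 -1.6 -0.9] -41.0 42.0
40 150 [-29.  -27.8 -26.8] -36.0 41.0
44 785 [-27.2 -25.7 -24.8] -41.0 40.0
48 643 [-27.8 -26.6 -24.5] -36.0 36.0
52 525 [-29.6 -28.6 -25.3] -37.0 36.0
56 45 [-29.9 -29.8 -29.4] -35.0 35.0
```

The jaw edge is at seat x = -20 and the housing edge at about +26, so the gap is 46 mm and takes the thick wedge. Its end at y = +40 also shows the wedge is centred.

>>> move_arm --jaw '[0.8, 0.8, 0.8, 0.8, 0.8, 0.8, 0.8, 0.8]' --dp '[[0, -0.06, 0.2], [0, 0, 0.3], [0, 0, 0.3], [0, 0, 0.3], [0, 0, 0.2], [0, 0, 0.1], [0, 0, 0], [0, 0, 0]]' --turn '[[0, 0, 0], [0, 0, 0], [0, 0, 0], [0, 0, 0], [0, 0, 0], [0, 0, 0], [0, 0, 0], [0, 0, 0]]'

```text
time_s: 9.35
position: [0.5421, 0.0903, 0.0844]
tool_rot: [[0.242, 0.857, 0.456], [0.97, -0.213, -0.113], [-0.0, 0.47, -0.883]]
ft_force: [-0.3, -0.2, -2.7]
grip_width: 0.0113
gripper_force: 52.1
```

```bash
python3 - <<'E'
from h import *
rep([3,0,8])
E
```

```text
t 9.35 TCP in seat mm [ 2.9 -0.1 12.5] tool move cm [0.01 0.01 0.45]
turn [ 0. -0.  0.] F [-0.3 -0.2 -2.7]
```

>>> move_arm --jaw '[0.8, 0.8, 0.8, 0.8, 0.8, 1.3, 1.7, 2.2, 2.5, 3, 3, 3]' --dp '[[0, 0, 0.15], [0, 0, 0.1], [0, 0, 0.1], [0, 0, 0], [0, 0, 0], [0, 0, 0], [0, 0, 0], [0, 0, 0], [0, 0, 0], [0, 0, 0], [0, 0, 0], [0, 0, 0]]' --turn '[[0, 0, 0], [0, 0, 0], [0, 0, 0], [0, 0, 0], [0, 0, 0], [0, 0, 0], [0, 0, 0], [0, 0, 0], [0, 0, 0], [0, 0, 0], [0, 0, 0], [0, 0, 0]]'

```text
time_s: 10.35
position: [0.5437, 0.0899, 0.0814]
tool_rot: [[0.242, 0.857, 0.456], [0.97, -0.213, -0.113], [0.0, 0.47, -0.883]]
ft_force: [-0.2, -0.4, -0.3]
grip_width: 0.0301
gripper_force: 0.0
```

>>> move_arm --jaw '[3, 3, 3, 3, 3, 3, 3, 3, 3, 3]' --dp '[[0, 0, -0.5], [0, 0, -1], [0, 0, -1.5], [0, 0, -2], [0, 0, -2], [0, 0, -2], [0, 0, -2], [0, 0, -1], [0, 0, 0], [0, 0, 0]]' --turn '[[0, 0, 0], [0, 0, 0], [0, 0, 0], [0, 0, 0], [0, 0, 0], [0, 0, 0], [0, 0, 0], [0, 0, 0], [0, 0, 0], [0, 0, 0]]'

```text
time_s: 11.18
position: [0.489, 0.1036, 0.1876]
tool_rot: [[0.241, 0.856, 0.457], [0.97, -0.213, -0.113], [0.0, 0.471, -0.882]]
ft_force: [-0.0, -0.3, -0.3]
grip_width: 0.0301
gripper_force: 0.0
```

```bash
python3 - <<'E'
from h import *
s=rep([3,0,8])
im,d=cams.get_image("wrist");cv2.imwrite("pics/w3.png",im[:,:,::-1])
W=world("wrist",d,s)[d>0];Q=(W-SEAT)@RS*1e3
def st(n,m):
    q=Q[m];print(n,len(q),q.min(0).round(1),q.max(0).round(1),np.median(q,0).round(1))
    A=np.c_[q[:,:2],np.ones(len(q))];print(np.linalg.lstsq(A,q[:,2],rcond=None)[0].round(3))
b=(abs(Q[:,1])<38)
st("shoulder",b&(Q[:,0]>11)&(Q[:,0]<22)&(abs(Q[:,2])<22))
st("shoulderL",b&(Q[:,0]>-17)&(Q[:,0]<-6)&(abs(Q[:,2])<22))
st("jaw",b&(Q[:,0]>-32)&(Q[:,0]<-22)&(abs(Q[:,2])<6))
st("plate",b&(abs(Q[:,0])<14)&(Q[:,2]>30)&(Q[:,2]<40))
k=(abs(Q[:,2])<5)&(Q[:,0]>-10)&(Q[:,0]<18);print("y ext",Q[k,1].min(),Q[k,1].max())
E
```

```text
t 11.1833 TCP in seat mm [ 3.000e+00 -1.000e-01  1.293e+02] tool move cm [-0.000e+00 -1.000e-02  1.213e+01]
turn [ 0.001 -0.001  0.   ] F [-0.  -0.3 -0.3]
shoulder 1140 [ 11.  -37.8  -1.9] [22.  38.   2.2] [16.6  1.8  0.2]
[-0.028 -0.001  0.69 ]
shoulderL 1140 [-17.  -37.9  -2.4] [-6.  37.6  2.4] [-11.5   2.2   0. ]
[ 0.103 -0.002  1.201]
jaw 1017 [-32.  -38.   -3.6] [-22.   38.    1.3] [-27.    2.4  -1.1]
[ 1.890e-01 -1.000e-03  3.919e+00]
plate 1124 [ -1.6 -27.3  30. ] [ 9.9 28.4 36.3] [ 4.4  2.2 33.9]
[ 1.0000e-02 -3.0000e-03  3.3754e+01]
y ext -39.723192199213955 40.45675252102683
```

View pics/w3.png

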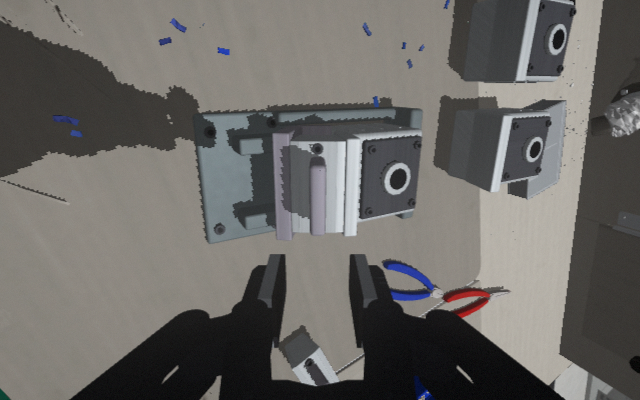

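The picture shows the thick wedge seated at (315,185) between the jaw plate at (285,185) and the housing. By depth, its shoulder is within 1 mm of flush, x = +3, y ≈ 0, and its plate top is at 34, as it should be. The other two wedges were never touched, and the gripper is clear.

```bash
python3 - <<'E'
from rig import ticket
print(ticket.close_job())
E
```

```text
the job is handed in; nothing more can be done
None
```

I handed the job in with the thick wedge seated in the 46 mm gap: its shoulder measured within about 1 mm of flush and it sits midway along, the other two wedges, the tape and the cutters were never touched, and no verdict was returned.

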